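Sort the battery locker's loose parts by material

ROBOT

A 6-joint arm with a two-finger parallel gripper is mounted at the origin on the work surface. World frame = base frame: x ahead of the robot, y to its left, z up, the work surface at z = 0. Lengths are in m, angles in rad, forces in N, time in s.
With the tool pointing down it reaches from about 0.3 to 0.775 m from the base axis. Payload 14.6 kg.
Tool frame: the origin (TCP) lies at the very end of the fingers, on their centre line; the grasp point (between the pads) lies 19 mm behind it (pinch_z is the distance from the TCP to the grasp point, in m); z points along the fingers, y is the direction in which the jaws open and shut (so a half turn about z gives the same grasp; the last joint's range is limited). The gripper opens to 94 mm and grips with 3 to 60 N. Pads are 16 mm wide; open, the fingers measure 119 mm over their backs; the gripper's body (75 mm by 177 mm) begins 78 mm behind the grasp point.
Start: joints at [-1.393, 0.3, 1.521, -0, 1.321, -0.067], TCP at [0.133, -0.534, 0.205] pointing down, gripper open.
Joint ranges: [-3.03, 3.03], [-0.79, 2.21], [0.23, 2.52], [-1.04, 4.18], [0, 3.07], [-2.55, 2.55]. Speed limits (rad/s): [2.22, 2.22, 2.57, 3.14, 3.14, 3.14].

INTERFACE

Orientations are given as [roll, pitch, yaw] about the fixed x, y, z axes, in that order (R = Rz(yaw) Ry(pitch) Rx(roll)).
In Python, from station import get_obs, camera, hand_in, pinch_z gives the robot as it stands.
- The arm moves only by the tool servo_tool, never from a script. Its argument "moves" is a list that holds one entry, the list of rows, each a list of 7 numbers: the turn, a rotation vector about the tool's x, y, z normalised to -1 to 1, where 1 is pi/2 rad, then the shift along the tool's x, y, z normalised to -1 to 1, where 1 is 500 mm, then the closure, from 0 (fully open) to 1 (shut). In form: [[[rx, ry, rz, x, y, z, hand], ...]]. A call has 1 to 12 rows; each row is the pose to reach, as a shift and turn from the pose measured when the call began, along the tool's axes at that moment; what a row does not reach only later rows make up. A row lasts 1/12 s, in which the tool goes at most 41.7 mm and 7.16 degrees, less where a joint would pass 70% of its speed; a pose out of reach is approached as far as the arm can. A call with a number of a shift or a turn outside -1 to 1 is refused whole. A call with a gripper value outside its range is refused whole. The fingers move at their own pace and stop on an object; "squeeze" is the grip in N (left out, the last holds). Time passes only in rows, so rows that repeat a pose let the fingers close. It gives the time, the measured TCP pose, the force and the opening at its end, in the units of the state.
- get_obs(): the state, without advancing time (a new reading comes with each control period).
- camera(name): name is "scene" or "top"; returns a dict with "color" (400x640x3 uint8, red, green, blue), "intrinsics" (3x3 intrinsics, pixels), "rvec" (rotation vector, rad) and "tvec" (3), from world to camera coordinates, as OpenCV has them. Camera axes: x right, y down, z forward; pixel columns grow to the right and rows downward; lengths in m; the calibration is good to about 2 mm. A picture is of the moment at which its call begins. There is no depth.
- hand_in(): hands the job in, once; it reports no verdict.
The state is a dict: "time_s": time; "qpos": joint angles; "joint_vel": joint speeds; "tau": joint torques, N m; "ee_pos": TCP position; "eef_rot": TCP orientation; "force": force on the tool from outside, world axes, zero at the start; "moment": the same for the moment, N m; "grip_width": finger opening in m.
Only numpy, scipy, OpenCV 4.12 (cv2) and the standard library are available. Lean on these libraries where they do the work, as an engineer would, in place of code of your own. Each camera call takes 0.05 s, during which the arm holds its last target.

TASK

Sort the five loose parts on the locker shelf by material: the metal ones (copper busbar offcut and steel socket) into the red tray, the plastic ones (white vent cap and yellow terminal guard) into the blue tray, and the brown glass fuse onto the black rubber floor of the green tray. Leave each part the same way up as you found it, resting flat on its tray's floor, not leaning on the rim or on another part, and set the glass fuse down gently without dropping it. Do not disturb the grease tin and the purple-lidded jar that stand among the parts.

Things in the scene. Friction and masses are not known exactly. Their poses are not given: they have to be found in the camera images.
- vent_cap: white polyethylene vent cap: upright round plug 36 mm in diameter and 22 mm high, with a small raised white vent (to 24 mm) on top; 25 g. Plastic: for the blue tray. It stands on the rib tops of a flat ribbed steel plate, 6 mm above the work surface. Origin: centre of the underside, z up.
- busbar: copper busbar offcut: flat bar lying down, 75 mm long (its x) x 25 mm wide (its y) x 10 mm thick, two dark holes marked on top; about 165 g. Metal: for the red tray. It stands on the rib tops of a flat ribbed steel plate, 6 mm above the work surface. Origin: centre of the underside, z up.
- fuse: squat brown glass fuse: upright cylinder 34 mm in diameter and 34 mm high, brass foot and a small brass contact on top; 60 g. Fragile: a free fall of more than about 2 cm counts as dropped. For the green tray. It stands on the rib tops of a flat ribbed steel plate, 6 mm above the work surface. Origin: centre of the underside, z up.
- socket: steel wrench socket: upright cylinder 28 mm in diameter and 38 mm high, dark round recess drawn on top (grip it on the outside); 110 g. Metal: for the red tray. It stands on the rib tops of a flat ribbed steel plate, 6 mm above the work surface. Origin: centre of the underside, z up.
- guard: yellow plastic terminal guard: box-shaped cover standing open side down, 56 mm long (its x) x 34 mm wide (its y) x 24 mm high, walls 4 mm, closed flat top, one short end open; 30 g. Grip it across its 34 mm width. Plastic: for the blue tray. It stands on the rib tops of a flat ribbed steel plate, 6 mm above the work surface. Origin: centre of the underside, z up.
- tray_red: Red plastic open tray, 138 x 168 mm outside (short side along its x, long side along its y), walls 4 mm thick and 12 mm high in all, inner floor 130 x 160 mm lying 4 mm above its origin. Fixed. Origin: centre of its underside. For the metal parts.
- tray_blue: Blue plastic open tray, 138 x 168 mm outside (short side along its x, long side along its y), walls 4 mm thick and 12 mm high in all, inner floor 130 x 160 mm lying 4 mm above its origin. Fixed. Origin: centre of its underside. For the plastic parts.
- tray_green: Green-walled, black-rubber-floored open tray, 138 x 168 mm outside (short side along its x, long side along its y), walls 4 mm thick and 12 mm high in all, inner floor 130 x 160 mm lying 4 mm above its origin. Fixed. Origin: centre of its underside. For the glass fuse.
- grease_tin: bystander, to be left alone: round aluminium grease tin with a green lid, 36 mm in diameter, 17 mm high. It stands on the rib tops of a flat ribbed steel plate, 6 mm above the work surface. Origin: centre of the underside, z up.
- jar: bystander, to be left alone: round grey jar with a purple lid, 32 mm in diameter, 34 mm high. It stands on the rib tops of a flat ribbed steel plate, 6 mm above the work surface. Origin: centre of the underside, z up.

How it is judged:
At the end, for the whole second after the job is handed in: Busbar and socket in the red tray, vent cap and guard in the blue, fuse in the green: each centre within 60 mm (tray x) and 75 mm (tray y) of the tray centre, underside 1 to 9 mm above the tray's underside (floor: 4 mm), upright within 0.15 rad, at rest (x of busbar in the frame of tray_red between -0.06 and 0.06 m and y of busbar in the frame of tray_red between -0.075 and 0.075 m and z of busbar in the frame of tray_red between 0.001 and 0.009 m and angle between each of busbar, socket, vent_cap, guard, fuse's own z axis and vertical below 0.15 rad and linear speed of each of busbar, socket, vent_cap, guard, fuse below 0.02 m/s and x of socket in the frame of tray_red between -0.06 and 0.06 m and y of socket in the frame of tray_red between -0.075 and 0.075 m and z of socket in the frame of tray_red between 0.001 and 0.009 m and x of vent_cap in the frame of tray_blue between -0.06 and 0.06 m and y of vent_cap in the frame of tray_blue between -0.075 and 0.075 m and z of vent_cap in the frame of tray_blue between 0.001 and 0.009 m and x of guard in the frame of tray_blue between -0.06 and 0.06 m and y of guard in the frame of tray_blue between -0.075 and 0.075 m and z of guard in the frame of tray_blue between 0.001 and 0.009 m and x of fuse in the frame of tray_green between -0.06 and 0.06 m and y of fuse in the frame of tray_green between -0.075 and 0.075 m and z of fuse in the frame of tray_green between 0.001 and 0.009 m); the robot touches nothing.
It fails at once if the glass fuse falls freely (faster than 0.7 m/s while the fingers do not touch it) (linear speed of fuse above 0.7 m/s and contact force between the fingers and fuse below 0.02 N).
It fails at once if the grease tin is moved by more than 20 mm (distance of grease_tin from where it was at the start of the episode above 0.02 m).
It fails at once if the jar is moved by more than 20 mm (distance of jar from where it was at the start of the episode above 0.02 m).
It also fails if it takes over 136 s, if anything falls off the work surface, if the arm or the gripper's body presses on something with over 40 N, if the wrist force passes 120 N, or if a joint passes its speed limit or range.

## Working session

There is one attempt and no reset: what is moved stays moved. The work goes in short steps, Python scripts to look and compute and a tool call to move; the robot and the scene stay as the last step left them, time stands still between calls to the robot, and variables do not carry over. Pictures are saved under pics/ and viewed, and the job is handed in when it is done.

Besides the shell and the picture viewer there is one more tool, called after "Call:" by a JSON object that holds its "method" and its "body". servo_tool: Moves the arm, as the interface text tells. Scaled input: -1 to 1 covers 500 mm each way for a shift and pi/2 rad each way for a turn. Its arguments: {"type":"object","properties":{"moves":{"type":"array"},"squeeze":{"type":"number"}},"required":["moves"]}

```bash
mkdir -p pics; ls; cat > h.py <<'E'
from station import get_obs, camera, hand_in, pinch_z
import cv2, numpy as np
def snap(name,fn):
    c=camera(name); cv2.imwrite('pics/'+fn,cv2.cvtColor(c['color'],cv2.COLOR_RGB2BGR)); return c
E
python3 - <<'E'
from h import *
print(get_obs(), pinch_z)
for n in('top','scene'):
    c=snap(n,n+'0.png'); print(c['intrinsics'],c['rvec'],c['tvec'])
    np.save(n+'.npy',c,allow_pickle=True)
E
```

```text
pics
{'time_s': 0.0, 'qpos': array([-1.39261277e+00,  3.00478156e-01,  1.52159498e+00, -3.69184256e-06,
        1.32072750e+00, -6.65996675e-02]), 'joint_vel': array([ 2.43773674e-03,  8.22738420e-04,  3.54881449e-04,  6.65356801e-05,
       -6.12175220e-04, -6.51489672e-04]), 'tau': array([ 2.63037065e-03, -5.31800687e+01, -3.52735198e+01,  7.09642796e-02,
        2.43620243e-02, -8.86244379e-05]), 'ee_pos': array([ 0.13323756, -0.53333249,  0.20487659]), 'eef_rot': array([-3.14038711e+00, -7.68235851e-05,  2.44784091e-01]), 'force': array([0.9171156 , 0.49067746, 0.57129668]), 'moment': array([ 0.02137661, -0.0043668 ,  0.00072751]), 'grip_width': 0.09377603513212845} 0.0188
[[375.98415201   0.         320.59964753]
 [  0.         375.98415201 197.59956769]
 [  0.           0.           1.        ]] [ 2.14671152 -2.15465179  0.14267738] [0.01111721 0.50976422 0.8814668 ]
[[408.68677861   0.         318.36610635]
 [  0.         408.68677861 199.28117302]
 [  0.           0.           1.        ]] [ 1.8091668   1.35552394 -0.72302816] [-0.14381615 -0.24316668  1.34673602]
```

View pics/top0.png

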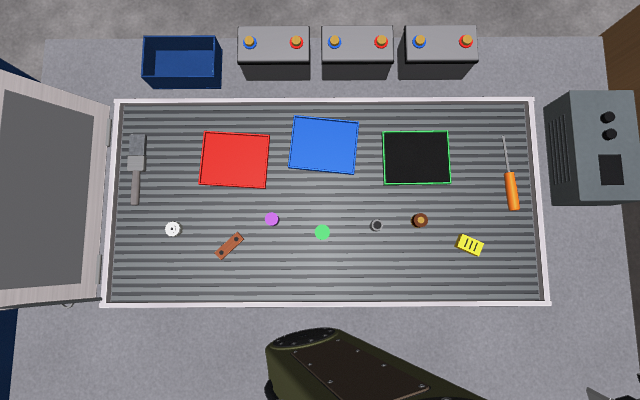

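View pics/scene0.png

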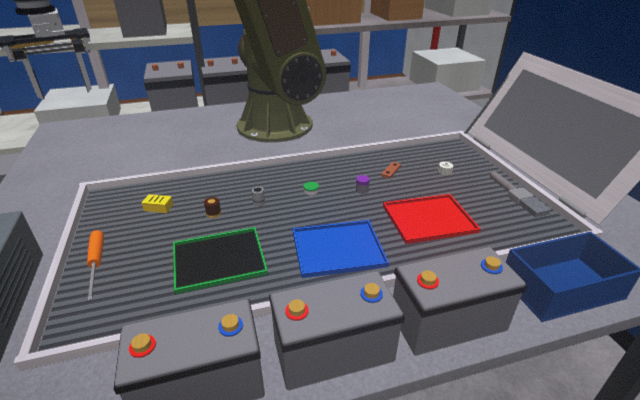

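The top view shows the red (235,160), blue (323,145) and green (417,158) trays. The parts are the vent cap (173,229), busbar (230,245), socket (376,225), fuse (420,220) and guard (470,245). The bystanders are the jar (272,219) and the tin (322,232). Next I segment and localise them.

```bash
cat >> h.py <<'E'
def load(n): return np.load(n+'.npy',allow_pickle=True).item()
def unproj(c,uv,z):
    R=cv2.Rodrigues(np.array(c['rvec']))[0]; t=np.array(c['tvec']); K=c['intrinsics']
    uv=np.atleast_2d(uv).astype(float)
    d=(np.linalg.inv(K)@np.c_[uv,np.ones(len(uv))].T).T@R; o=-R.T@t
    s=(z-o[2])/d[:,2]; return o+d*s[:,None]
def proj(c,P):
    return cv2.projectPoints(np.atleast_2d(P).astype(float),np.array(c['rvec']),np.array(c['tvec']),c['intrinsics'],None)[0][:,0]
E
python3 - <<'E'
from h import *
c=load('top'); im=c['color']
R=cv2.Rodrigues(c['rvec'])[0]; print('cam',-R.T@c['tvec'])
crop=im[195:265,150:500]; b=cv2.resize(cv2.cvtColor(crop,cv2.COLOR_RGB2BGR),None,fx=4,fy=4,interpolation=cv2.INTER_NEAREST)
cv2.imwrite('pics/z1.png',b[:,:720]);cv2.imwrite('pics/z2.png',b[:,680:])
hsv=cv2.cvtColor(im,cv2.COLOR_RGB2HSV)
rg={'red':((0,180,120),(5,255,255),(190,120,280,200),.012),'blue':((100,150,100),(125,255,255),(280,105,370,185),.012),'green':((50,120,80),(75,255,255),(375,120,460,195),.012),
'jar':((135,80,80),(160,255,255),(255,200,290,235),.040),'tin':((50,120,80),(75,255,255),(305,215,340,250),.023),
'bus':((3,90,60),(14,255,255),(205,222,255,270),.016),'guard':((24,120,90),(34,255,255),(445,225,495,265),.030),
'fuse':((3,80,20),(25,255,255),(405,205,440,235),.03),'cap':((0,0,170),(180,40,255),(155,215,190,245),.028)}
for k,(lo,hi,(x0,y0,x1,y1),z) in rg.items():
    m=cv2.inRange(hsv,lo,hi); mm=np.zeros_like(m); mm[y0:y1,x0:x1]=m[y0:y1,x0:x1]
    ys,xs=np.nonzero(mm); p=np.c_[xs,ys].astype(np.float32)
    r=cv2.minAreaRect(p); bx=cv2.boxPoints(r); ctr=unproj(c,r[0],z)[0]; B=unproj(c,bx,z)
    e=[(np.hypot(*(B[i+1]-B[i])[:2]).round(4),np.degrees(np.arctan2(*(B[i+1]-B[i])[[1,0]])).round(1)) for i in(0,1)]
    print(k,len(p),np.round(r[0],1),ctr.round(4),e,'cent',unproj(c,p.mean(0),z)[0][:2].round(4))
print('socket',unproj(c,[376,225],.044))
E
```

```text
cam [0.38684546 0.00747516 0.94194564]
red 3491 [233.5 159.1] [0.6121 0.2296 0.012 ] [(np.float64(0.139), np.float64(-1.2)), (np.float64(0.1748), np.float64(-93.9))] cent [0.6114 0.2283]
blue 3496 [323.1 144.3] [0.6497 0.0024 0.012 ] [(np.float64(0.1404), np.float64(-5.1)), (np.float64(0.1711), np.float64(-96.2))] cent [0.6491 0.0023]
green 431 [416.5 157.3] [ 0.6148 -0.2337  0.012 ] [(np.float64(0.1742), np.float64(-89.0)), (np.float64(0.1399), np.float64(178.3))] cent [ 0.6135 -0.2304]
jar 150 [271.5 218.5] [0.4588 0.1274 0.04  ] [(np.float64(0.0313), np.float64(-90.2)), (np.float64(0.0313), np.float64(-179.3))] cent [0.4588 0.1279]
tin 168 [321.8 231.8] [0.4274 0.0068 0.023 ] [(np.float64(0.0345), np.float64(-45.2)), (np.float64(0.0327), np.float64(-135.2))] cent [0.4275 0.0067]
bus 294 [228.7 245.5] [0.395  0.2343 0.016 ] [(np.float64(0.0748), np.float64(-47.4)), (np.float64(0.0254), np.float64(-137.0))] cent [0.3952 0.234 ]
guard 328 [469.  244.7] [ 0.3948 -0.3473  0.03  ] [(np.float64(0.0372), np.float64(-26.6)), (np.float64(0.0608), np.float64(-114.6))] cent [ 0.3949 -0.349 ]
fuse 196 [419. 220.] [ 0.4546 -0.2293  0.03  ] [(np.float64(0.0389), np.float64(-90.2)), (np.float64(0.034), np.float64(177.6))] cent [ 0.4541 -0.2296]
cap 165 [172.  228.5] [0.4363 0.3704 0.028 ] [(np.float64(0.0341), np.float64(-90.2)), (np.float64(0.0315), np.float64(-177.3))] cent [0.4366 0.3709]
socket [[ 0.44202458 -0.12271691  0.044     ]]
```

View pics/z1.png

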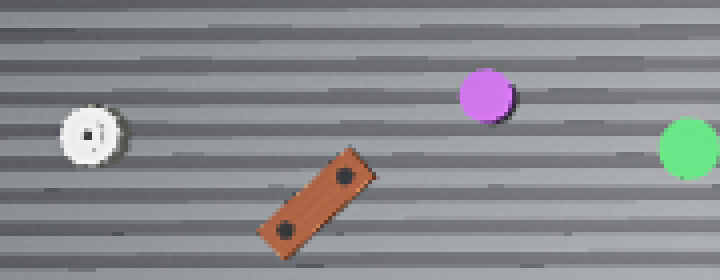

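View pics/z2.png

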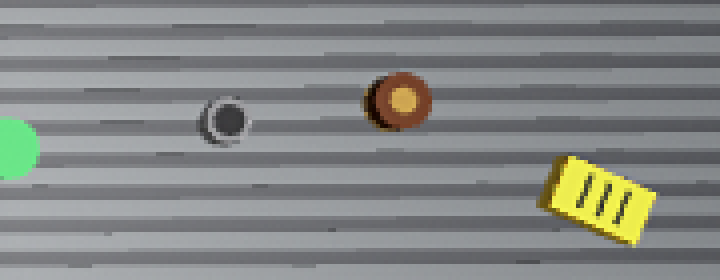

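```bash
python3 - <<'E'
from h import *
from scipy.optimize import least_squares
T=load('top');S=load('scene')
def quad(c,lo,hi,box,hull=True):
    im=c['color'];hsv=cv2.cvtColor(im,cv2.COLOR_RGB2HSV);m=cv2.inRange(hsv,lo,hi);mm=np.zeros_like(m);x0,y0,x1,y1=box;mm[y0:y1,x0:x1]=m[y0:y1,x0:x1]
    p=np.argwhere(mm)[:,::-1].astype(np.float32);n=len(p)
    h=cv2.convexHull(p);a=cv2.approxPolyN(h.astype(np.int32),4,ensure_convex=True) 
    return a.reshape(-1,2).astype(float),n
rg={'red':((0,180,80),(6,255,255),(190,120,280,200),(380,185,485,248)),'blue':((100,150,80),(125,255,255),(280,105,370,185),(285,215,392,280)),'green':((50,100,60),(75,255,255),(375,120,460,195),(165,222,272,295))}
for k,(lo,hi,b1,b2) in rg.items():
    q1,n1=quad(T,lo,hi,b1);q2,n2=quad(S,lo,hi,b2)
    print(k,n1,n2,q1.tolist(),q2.tolist())
    def model(v,z):
        x,y,a=v[:3];cs,sn=np.cos(a),np.sin(a);P=[]
        for sx,sy in((-1,-1),(1,-1),(1,1),(-1,1)):
            X,Y=sx*.069,sy*.084;P.append([x+cs*X-sn*Y,y+sn*X+cs*Y,z])
        return np.array(P)
    c0=unproj(T,q1.mean(0),.012)[0]
    def res(v):
        P=model(v,v[3]);r=[]
        for c,q in((T,q1),(S,q2)):
            u=proj(c,P);r.append([q[np.argmin(np.hypot(*(q-w).T))]-w for w in u])
        return np.ravel(r)
    s=least_squares(res,[c0[0],c0[1],0,.012]);print(s.x.round(4),'rms',np.sqrt(np.mean(s.fun**2)).round(2))
# top-height points
print('socket',unproj(T,[376.9,224.7],.044)[0]);print('fuse',unproj(T,[420.3,219.4],.040)[0]);print('cap',unproj(T,[171.7,228.1],.030)[0])
hsv=cv2.cvtColor(T['color'],cv2.COLOR_RGB2HSV);m=cv2.inRange(hsv,(24,80,200),(34,255,255));p=np.argwhere(m)[:,::-1].astype(np.float32);p=p[(p[:,0]>440)&(p[:,0]<500)&(p[:,1]>225)&(p[:,1]<265)]
r=cv2.minAreaRect(p);B=unproj(T,cv2.boxPoints(r),.03);print('guard',len(p),unproj(T,r[0],.03)[0],[(np.hypot(*(B[i+1]-B[i])[:2]).round(4),np.degrees(np.arctan2(*(B[i+1]-B[i])[[1,0]])).round(1)) for i in(0,1)])
b=cv2.resize(cv2.cvtColor(S['color'][150:300,130:490],cv2.COLOR_RGB2BGR),None,fx=2.2,fy=2.2);cv2.imwrite('pics/z3.png',b)
E
```

```text
red 3555 2490 [[265.0, 188.0], [198.0, 184.0], [203.0, 131.0], [270.0, 134.0]] [[407.0, 241.0], [383.0, 202.0], [450.0, 194.0], [484.0, 233.0]]
[ 0.6129  0.229  -0.0677  0.0142] rms 1.18
blue 3546 4107 [[354.0, 174.0], [287.0, 168.0], [293.0, 115.0], [359.0, 121.0]] [[302.0, 277.0], [291.0, 228.0], [369.0, 219.0], [390.0, 266.0]]
[ 0.6499  0.0019 -0.1006  0.0139] rms 1.02
green 501 1190 [[384.0, 184.0], [382.0, 131.0], [448.0, 130.0], [451.0, 184.0]] [[173.0, 294.0], [173.0, 241.0], [255.0, 226.0], [268.0, 274.0]]
[ 0.6156 -0.2327  0.0049  0.0142] rms 1.09
socket [ 0.44273188 -0.12488012  0.044     ]
fuse [ 0.45531071 -0.22990957  0.04      ]
cap [0.43719926 0.37034292 0.03      ]
guard 275 [ 0.39544391 -0.35027192  0.03      ] [(np.float64(0.0335), np.float64(-26.6)), (np.float64(0.056), np.float64(-114.6))]
```

View pics/z3.png

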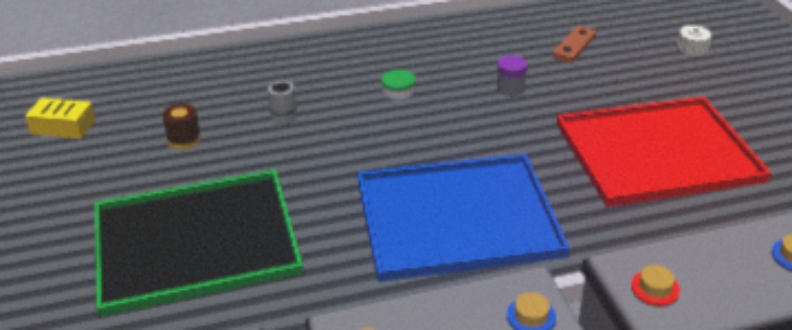

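```bash
cat > t.py <<'E'
import sys
from h import *
from scipy.spatial.transform import Rotation as Ro
o=get_obs(); R0=Ro.from_euler('xyz',o['eef_rot']); p=o['ee_pos']
print('t',round(o['time_s'],2),'p',p.round(4),'rot',np.degrees(o['eef_rot']).round(1),'F',o['force'].round(1),'w',round(o['grip_width'],4),'q',o['qpos'].round(2))
for a in sys.argv[1:]:
    x,y,z,yaw=map(float,a.split(','))
    R1=Ro.from_euler('xyz',[np.pi,0,np.radians(yaw)])
    r=(R0.inv()*R1).as_rotvec()/(np.pi/2); s=R0.inv().apply(np.array([x,y,z])-p)/.5
    print(a,'->',r.round(3).tolist(),s.round(4).tolist(),'rows',int(np.ceil(max(np.linalg.norm(s)*500/41.7,np.linalg.norm(r)*90/7.16))))
E
python3 t.py .395,-.350,.10,63.4 .395,-.350,.05,63.4
```

```text
t 0.1 p [ 0.1333 -0.5334  0.205 ] rot [-179.9   -0.    14. ] F [-0.6  0.6  0.2] w 0.0939 q [-1.39  0.3   1.52 -0.    1.32 -0.07]
.395,-.350,.10,63.4 -> [-0.001, -0.0, -0.549] [0.5968, -0.2287, 0.2102] rows 9
.395,-.350,.05,63.4 -> [-0.001, -0.0, -0.549] [0.5968, -0.2286, 0.3102] rows 9
```

Call:
{"method": "servo_tool", "body": {"moves": [[[0,0,-0.549,0.5968,-0.2287,0.2102,0.3],[0,0,-0.549,0.5968,-0.2287,0.2102,0.3],[0,0,-0.549,0.5968,-0.2287,0.2102,0.3],[0,0,-0.549,0.5968,-0.2287,0.2102,0.3],[0,0,-0.549,0.5968,-0.2287,0.2102,0.3],[0,0,-0.549,0.5968,-0.2287,0.2102,0.3],[0,0,-0.549,0.5968,-0.2287,0.2102,0.3],[0,0,-0.549,0.5968,-0.2287,0.2102,0.3],[0,0,-0.549,0.5968,-0.2287,0.2102,0.3],[0,0,-0.549,0.5968,-0.2287,0.2102,0.3],[0,0,-0.549,0.5968,-0.2287,0.2102,0.3],[0,0,-0.549,0.5968,-0.2287,0.2102,0.3]]], "squeeze": 12}}

```text
time_s: 1.1
ee_pos: [0.3943, -0.3509, 0.1004]
eef_rot: [-3.141, -0.001, 1.106]
force: [-0.7, -0.1, -0.3]
grip_width: 0.0658
```

```bash
python3 t.py .395,-.350,.05,63.4 .395,-.350,.012,63.4; python3 -c "
from h import *
c=snap('scene','s1.png');c=snap('top','t1.png')"
```

```text
t 1.1 p [ 0.3943 -0.3509  0.1004] rot [-180.    -0.    63.4] F [-0.7 -0.1 -0.3] w 0.0658 q [-0.8   0.36  1.7   0.    1.08 -0.33]
.395,-.350,.05,63.4 -> [-0.0, -0.0, -0.001] [0.0023, 0.0005, 0.1008] rows 2
.395,-.350,.012,63.4 -> [-0.0, -0.0, -0.001] [0.0022, 0.0005, 0.1768] rows 3
```

View pics/s1.png

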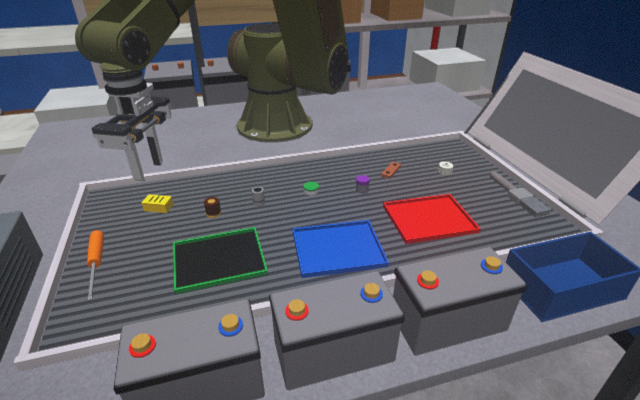

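The gripper hovers above the yellow guard at (155,203), lined up. I'll descend, close and lift.

Call:
{"method": "servo_tool", "body": {"moves": [[[0,0,0,0.0022,0.0005,0.06,0.3],[0,0,0,0.0022,0.0005,0.1,0.3],[0,0,0,0.0022,0.0005,0.13,0.3],[0,0,0,0.0022,0.0005,0.15,0.3],[0,0,0,0.0022,0.0005,0.165,0.3],[0,0,0,0.0022,0.0005,0.175,0.3],[0,0,0,0.0022,0.0005,0.175,0.3],[0,0,0,0.0022,0.0005,0.175,0.9],[0,0,0,0.0022,0.0005,0.175,0.9],[0,0,0,0.0022,0.0005,0.175,0.9],[0,0,0,0.0022,0.0005,0.175,0.9],[0,0,0,0.0022,0.0005,0.175,0.9]]], "squeeze": 12}}

```text
time_s: 2.2
ee_pos: [0.3951, -0.3502, 0.0133]
eef_rot: [3.141, -0.0, 1.105]
force: [-0.5, -0.1, 0.4]
grip_width: 0.036
```

```bash
python3 t.py .395,-.350,.09,63.4 .643,-.033,.09,84
```

```text
t 2.2 p [ 0.3951 -0.3502  0.0133] rot [180.   -0.   63.3] F [-0.5 -0.1  0.4] w 0.036 q [-0.79  0.5   1.75  0.    0.9  -0.33]
.395,-.350,.09,63.4 -> [0.0, -0.0, -0.001] [0.0004, -0.0003, -0.1534] rows 2
.643,-.033,.09,84 -> [0.0, -0.0, -0.23] [0.7896, 0.1583, -0.153] rows 10
```

Call:
{"method": "servo_tool", "body": {"moves": [[[0,0,0,0,0,0,0.9],[0,0,0,0,0,0,0.9],[0,0,0,0,0,0,0.9],[0,0,0,0,0,-0.04,0.9],[0,0,0,0,0,-0.08,0.9],[0,0,0,0,0,-0.12,0.9],[0,0,0,0,0,-0.153,0.9],[0,0,0,0,0,-0.153,0.9],[0,0,0,0,0,-0.153,0.9]]]}}

```text
time_s: 2.95
ee_pos: [0.3952, -0.3504, 0.09]
eef_rot: [3.14, 0.0, 1.105]
force: [-1.3, -0.2, -0.7]
grip_width: 0.0343
```

```bash
python3 t.py  .643,-.033,.09,84
```

```text
t 2.95 p [ 0.3952 -0.3504  0.09  ] rot [179.9   0.   63.3] F [-1.3 -0.2 -0.7] w 0.0343 q [-0.79  0.38  1.71  0.    1.06 -0.33]
.643,-.033,.09,84 -> [0.001, 0.0, -0.23] [0.7896, 0.158, 0.0002] rows 10
```

Call:
{"method": "servo_tool", "body": {"moves": [[[0,0,-0.03,0.06,0.01,0,0.9],[0,0,-0.06,0.13,0.03,0,0.9],[0,0,-0.09,0.21,0.04,0,0.9],[0,0,-0.12,0.29,0.06,0,0.9],[0,0,-0.14,0.37,0.08,0,0.9],[0,0,-0.17,0.45,0.09,0,0.9],[0,0,-0.2,0.53,0.11,0,0.9],[0,0,-0.23,0.61,0.12,0,0.9],[0,0,-0.23,0.68,0.14,0,0.9],[0,0,-0.23,0.74,0.15,0,0.9],[0,0,-0.23,0.79,0.158,0,0.9],[0,0,-0.23,0.79,0.158,0,0.9]]]}}

```text
time_s: 3.95
ee_pos: [0.6442, -0.0289, 0.0878]
eef_rot: [-3.141, 0.0, 1.47]
force: [-0.8, 0.1, -0.6]
grip_width: 0.034
```

```bash
python3 t.py  .643,-.033,.022,84 .643,-.033,.012,84; python3 -c "
from h import *
c=snap('scene','s2.png')"
```

```text
t 3.95 p [ 0.6442 -0.0289  0.0878] rot [-180.     0.    84.2] F [-0.8  0.1 -0.6] w 0.034 q [-0.1   0.62  1.34 -0.    1.18 -0.  ]
.643,-.033,.022,84 -> [-0.0, 0.0, 0.003] [-0.0083, -0.0014, 0.1317] rows 2
.643,-.033,.012,84 -> [-0.0, 0.0, 0.003] [-0.0083, -0.0014, 0.1517] rows 2
```

View pics/s2.png

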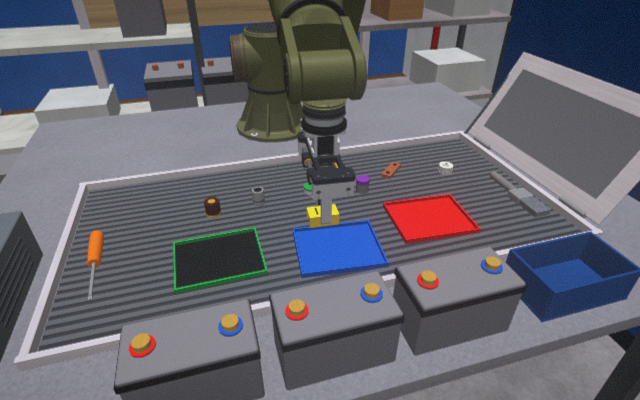

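The guard is held above the blue tray at (323,215). I'll lower it and feel for the floor.

Call:
{"method": "servo_tool", "body": {"moves": [[[0,0,0,-0.008,-0.0014,0.05,0.9],[0,0,0,-0.008,-0.0014,0.09,0.9],[0,0,0,-0.008,-0.0014,0.115,0.9],[0,0,0,-0.008,-0.0014,0.128,0.9],[0,0,0,-0.008,-0.0014,0.134,0.9],[0,0,0,-0.008,-0.0014,0.137,0.9],[0,0,0,-0.008,-0.0014,0.138,0.9],[0,0,0,-0.008,-0.0014,0.138,0.9]]]}}

```text
time_s: 4.67
ee_pos: [0.6423, -0.0349, 0.0197]
eef_rot: [3.141, 0.001, 1.469]
force: [0.1, 0.4, 0.3]
grip_width: 0.0344
```

Call:
{"method": "servo_tool", "body": {"moves": [[[0,0,0,0,0,0.002,0.9],[0,0,0,0,0,0.004,0.9],[0,0,0,0,0,0.004,0.9]]]}}

```text
time_s: 4.92
ee_pos: [0.6424, -0.0349, 0.0179]
eef_rot: [3.141, 0.001, 1.469]
force: [-0.2, 0.7, -0.5]
grip_width: 0.034
```

Call:
{"method": "servo_tool", "body": {"moves": [[[0,0,0,0,0,0.002,0.9],[0,0,0,0,0,0.003,0.9],[0,0,0,0,0,0.003,0.9]]]}}

```text
time_s: 5.17
ee_pos: [0.6426, -0.0349, 0.0173]
eef_rot: [3.14, 0.001, 1.469]
force: [-5.4, 0.2, 8.4]
grip_width: 0.0339
```

Call:
{"method": "servo_tool", "body": {"moves": [[[0,0,0,0,0,0.002,0.9],[0,0,0,0,0,0.003,0.9],[0,0,0,0,0,0.003,0.9]]]}}

```text
time_s: 5.42
ee_pos: [0.6427, -0.035, 0.0172]
eef_rot: [3.14, 0.001, 1.47]
force: [-6.6, -0.0, 12.8]
grip_width: 0.0341
```

The floor is felt at TCP 17.3 mm, so tray floors are at z = 10 mm. Placing height is therefore grasp height plus 4 mm.

Call:
{"method": "servo_tool", "body": {"moves": [[[0,0,0,0,0,0,0.4],[0,0,0,0,0,0,0.4],[0,0,0,0,0,0,0.4],[0,0,0,0,0,0,0.4],[0,0,0,0,0,-0.03,0.4],[0,0,0,0,0,-0.08,0.4],[0,0,0,0,0,-0.14,0.4],[0,0,0,0,0,-0.18,0.4],[0,0,0,0,0,-0.18,0.4]]]}}

```text
time_s: 6.17
ee_pos: [0.6444, -0.035, 0.1119]
eef_rot: [3.133, 0.001, 1.47]
force: [-0.2, -1.1, -0.1]
grip_width: 0.0564
```

```bash
python3 t.py  .4553,-.2299,.1,90;  python3 -c "
from h import *
c=snap('scene','s3.png')"
```

```text
t 6.17 p [ 0.6444 -0.035   0.1119] rot [179.5   0.   84.2] F [-0.2 -1.1 -0.1] w 0.0564 q [-0.11  0.59  1.33 -0.    1.21 -0.01]
.4553,-.2299,.1,90 -> [0.005, 0.001, -0.064] [-0.4259, -0.3372, 0.0213] rows 7
```

View pics/s3.png

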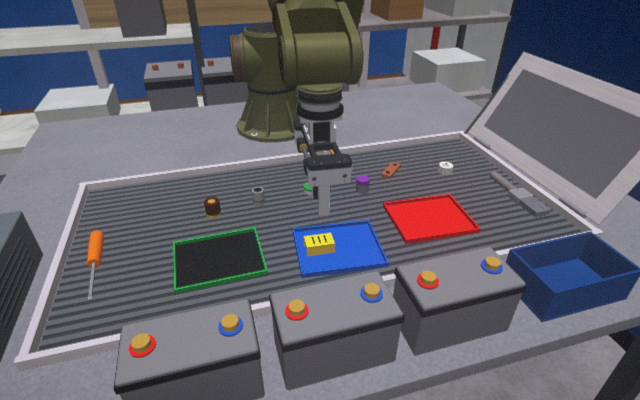

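The guard sits flat in the blue tray at (320,244). Next is the fuse.

Call:
{"method": "servo_tool", "body": {"moves": [[[0.005,0,-0.064,-0.426,-0.337,0.021,0.3],[0.005,0,-0.064,-0.426,-0.337,0.021,0.3],[0.005,0,-0.064,-0.426,-0.337,0.021,0.3],[0.005,0,-0.064,-0.426,-0.337,0.021,0.3],[0.005,0,-0.064,-0.426,-0.337,0.021,0.3],[0.005,0,-0.064,-0.426,-0.337,0.021,0.3],[0.005,0,-0.064,-0.426,-0.337,0.021,0.3],[0.005,0,-0.064,-0.426,-0.337,0.021,0.3],[0.005,0,-0.064,-0.426,-0.337,0.021,0.3],[0.005,0,-0.064,-0.426,-0.337,0.021,0.3]]]}}

```text
time_s: 7.05
ee_pos: [0.4547, -0.2294, 0.0974]
eef_rot: [-3.139, 0.0, 1.57]
force: [0.8, 0.2, -0.0]
grip_width: 0.0658
```

```bash
python3 t.py  .4553,-.2299,.0115,90;  python3 -c "
from h import *
c=snap('scene','s4.png');c=snap('top','t4.png')"
```

```text
t 7.05 p [ 0.4547 -0.2294  0.0974] rot [-179.8    0.    90. ] F [ 0.8  0.2 -0. ] w 0.0658 q [-0.54  0.33  1.75 -0.    1.06 -0.54]
.4553,-.2299,.0115,90 -> [-0.002, 0.0, -0.0] [-0.001, 0.0018, 0.1718] rows 3
```

View pics/s4.png

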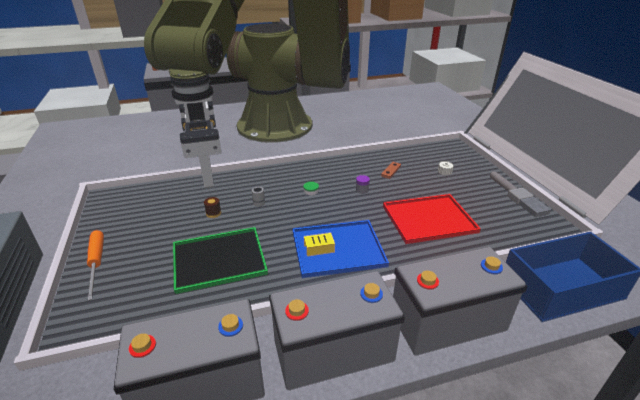

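The tool is directly over the fuse at (212,205). I'll descend and grip it.

Call:
{"method": "servo_tool", "body": {"moves": [[[0,0,0,-0.001,0.0018,0.06,0.3],[0,0,0,-0.001,0.0018,0.1,0.3],[0,0,0,-0.001,0.0018,0.13,0.3],[0,0,0,-0.001,0.0018,0.15,0.3],[0,0,0,-0.001,0.0018,0.165,0.3],[0,0,0,-0.001,0.0018,0.172,0.3],[0,0,0,-0.001,0.0018,0.172,0.45],[0,0,0,-0.001,0.0018,0.172,0.6],[0,0,0,-0.001,0.0018,0.172,0.7],[0,0,0,-0.001,0.0018,0.172,0.9],[0,0,0,-0.001,0.0018,0.172,0.9],[0,0,0,-0.001,0.0018,0.172,0.9]]], "squeeze": 12}}

```text
time_s: 8.15
ee_pos: [0.4558, -0.2297, 0.012]
eef_rot: [-3.139, 0.001, 1.571]
force: [-0.4, -0.6, 2.9]
grip_width: 0.0337
```

Call:
{"method": "servo_tool", "body": {"moves": [[[0,0,0,0,0,0,0.9],[0,0,0,0,0,0,0.9],[0,0,0,0,0,-0.01,0.9],[0,0,0,0,0,-0.03,0.9],[0,0,0,0,0,-0.06,0.9],[0,0,0,0,0,-0.1,0.9],[0,0,0,0,0,-0.12,0.9],[0,0,0,0,0,-0.12,0.9]]]}}

```text
time_s: 8.82
ee_pos: [0.4571, -0.2303, 0.0746]
eef_rot: [3.14, 0.003, 1.571]
force: [0.1, -1.0, -0.6]
grip_width: 0.0337
```

```bash
python3 t.py  .612,-.233,.07,90;  python3 -c "
from h import *
c=snap('scene','s5.png')"
```

```text
t 8.82 p [ 0.4571 -0.2303  0.0746] rot [179.9   0.2  90. ] F [ 0.1 -1.  -0.6] w 0.0337 q [-0.54  0.37  1.76 -0.    1.01 -0.54]
.612,-.233,.07,90 -> [0.001, 0.002, 0.0] [-0.0057, 0.3099, 0.0097] rows 4
```

View pics/s5.png

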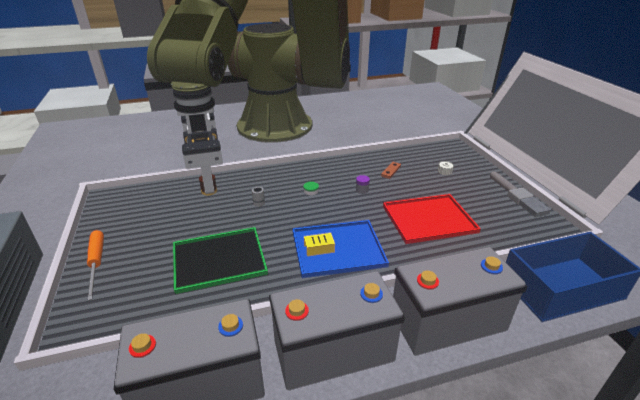

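The fuse is lifted between the fingers at (207,183). I'll carry it smoothly to the green tray.

Call:
{"method": "servo_tool", "body": {"moves": [[[0,0,0,0,0.02,0,0.9],[0,0,0,0,0.06,0,0.9],[0,0,0,0,0.11,0,0.9],[0,0,0,0,0.16,0,0.9],[0,0,0,-0.003,0.21,0,0.9],[0,0,0,-0.005,0.25,0,0.9],[0,0,0,-0.005,0.28,0.01,0.9],[0,0,0,-0.005,0.3,0.01,0.9],[0,0,0,-0.005,0.31,0.03,0.9],[0,0,0,-0.005,0.31,0.06,0.9],[0,0,0,-0.005,0.31,0.08,0.9],[0,0,0,-0.005,0.31,0.08,0.9]]]}}

```text
time_s: 9.87
ee_pos: [0.6096, -0.2318, 0.0294]
eef_rot: [-3.137, 0.0, 1.571]
force: [-1.0, -0.2, -1.0]
grip_width: 0.0338
```

```bash
python3 t.py  .612,-.233,.019,90 .612,-.233,.016,90
```

```text
t 9.87 p [ 0.6096 -0.2318  0.0294] rot [-179.7    0.    90. ] F [-1.  -0.2 -1. ] w 0.0338 q [-0.42  0.71  1.35 -0.    1.09 -0.42]
.612,-.233,.019,90 -> [-0.003, 0.0, 0.0] [-0.0024, 0.0049, 0.0207] rows 1
.612,-.233,.016,90 -> [-0.003, 0.0, 0.0] [-0.0024, 0.0049, 0.0267] rows 1
```

Call:
{"method": "servo_tool", "body": {"moves": [[[-0.003,0,0,0,0.001,0.006,0.9],[-0.003,0,0,0,0.001,0.012,0.9],[-0.003,0,0,0,0.001,0.017,0.9],[-0.003,0,0,0,0.001,0.021,0.9],[-0.003,0,0,0,0.001,0.023,0.9],[-0.003,0,0,0,0.001,0.024,0.9],[-0.003,0,0,0,0.001,0.024,0.9]]]}}

```text
time_s: 10.45
ee_pos: [0.6101, -0.2318, 0.0175]
eef_rot: [-3.142, 0.0, 1.571]
force: [0.3, 0.2, -0.4]
grip_width: 0.0343
```

Call:
{"method": "servo_tool", "body": {"moves": [[[0,0,0,0,0,0.001,0.9],[0,0,0,0,0,0.002,0.9],[0,0,0,0,0,0.002,0.9]]]}}

```text
time_s: 10.7
ee_pos: [0.6101, -0.2318, 0.0165]
eef_rot: [-3.142, 0.0, 1.571]
force: [-0.3, -0.4, -0.7]
grip_width: 0.0341
```

Call:
{"method": "servo_tool", "body": {"moves": [[[0,0,0,0,0,0.001,0.9],[0,0,0,0,0,0.002,0.9],[0,0,0,0,0,0.002,0.9]]]}}

```text
time_s: 10.95
ee_pos: [0.6102, -0.2318, 0.016]
eef_rot: [3.141, 0.0, 1.571]
force: [-2.5, 1.9, 4.8]
grip_width: 0.0335
```

Call:
{"method": "servo_tool", "body": {"moves": [[[0,0,0,0,0,0.001,0.9],[0,0,0,0,0,0.002,0.9],[0,0,0,0,0,0.002,0.9]]]}}

```text
time_s: 11.2
ee_pos: [0.6103, -0.2319, 0.016]
eef_rot: [3.141, 0.001, 1.571]
force: [-5.5, 1.9, 9.8]
grip_width: 0.0338
```

The fuse is firmly on the floor. I'll open slowly and rise.

Call:
{"method": "servo_tool", "body": {"moves": [[[0,0,0,0,0,0,0.55],[0,0,0,0,0,0,0.45],[0,0,0,0,0,0,0.4],[0,0,0,0,0,0,0.4],[0,0,0,0,0,-0.01,0.4],[0,0,0,0,0,-0.04,0.4],[0,0,0,0,0,-0.09,0.4],[0,0,0,0,0,-0.15,0.4],[0,0,0,0,0,-0.18,0.4],[0,0,0,0,0,-0.18,0.4]]]}}

```text
time_s: 12.03
ee_pos: [0.6118, -0.2325, 0.1105]
eef_rot: [3.135, 0.003, 1.571]
force: [0.8, 1.2, 0.5]
grip_width: 0.0562
```

```bash
python3 t.py  .4427,-.1249,.1,90;  python3 -c "
from h import *
c=snap('scene','s6.png')"
```

```text
t 12.03 p [ 0.6118 -0.2325  0.1105] rot [179.6   0.2  90. ] F [0.8 1.2 0.5] w 0.0562 q [-0.42  0.61  1.3  -0.    1.22 -0.42]
.4427,-.1249,.1,90 -> [0.004, 0.002, 0.0] [0.2155, -0.3382, 0.0183] rows 5
```

View pics/s6.png

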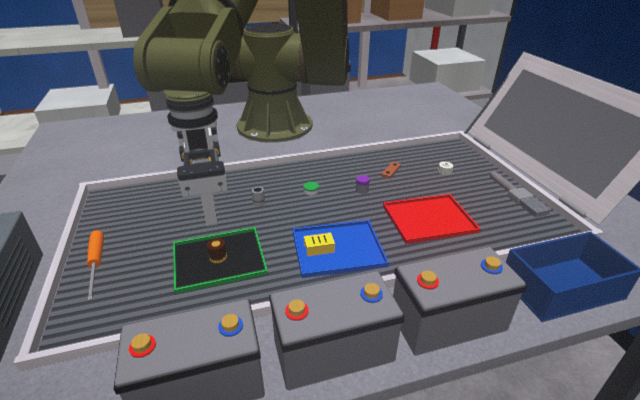

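The fuse stands upright in the green tray at (217,250). Next is the socket.

Call:
{"method": "servo_tool", "body": {"moves": [[[0.004,0.002,0,0.2155,-0.3382,0.018,0.35],[0.004,0.002,0,0.2155,-0.3382,0.018,0.35],[0.004,0.002,0,0.2155,-0.3382,0.018,0.35],[0.004,0.002,0,0.2155,-0.3382,0.018,0.35],[0.004,0.002,0,0.2155,-0.3382,0.018,0.35],[0.004,0.002,0,0.2155,-0.3382,0.018,0.35],[0.004,0.002,0,0.2155,-0.3382,0.018,0.35],[0.004,0.002,0,0.2155,-0.3382,0.018,0.35]]]}}

```text
time_s: 12.75
ee_pos: [0.4423, -0.1247, 0.098]
eef_rot: [-3.139, -0.001, 1.571]
force: [0.9, 0.3, 0.8]
grip_width: 0.0612
```

```bash
python3 t.py  .4427,-.1249,.0115,90;  python3 -c "
from h import *
c=snap('scene','s7.png')"
```

```text
t 12.75 p [ 0.4423 -0.1247  0.098 ] rot [-1.798e+02 -1.000e-01  9.000e+01] F [0.9 0.3 0.8] w 0.0612 q [-0.35  0.23  1.88  0.    1.03 -0.36]
.4427,-.1249,.0115,90 -> [-0.002, -0.001, 0.0] [-0.0005, 0.0014, 0.173] rows 3
```

View pics/s7.png

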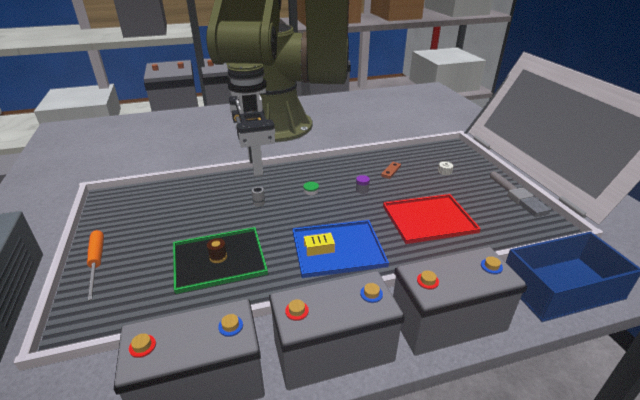

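The fingers are over the socket at (258,193). I'll descend, grip and lift.

Call:
{"method": "servo_tool", "body": {"moves": [[[0,0,0,0,0.0014,0.06,0.35],[0,0,0,0,0.0014,0.1,0.35],[0,0,0,0,0.0014,0.13,0.35],[0,0,0,0,0.0014,0.15,0.35],[0,0,0,0,0.0014,0.165,0.35],[0,0,0,0,0.0014,0.173,0.35],[0,0,0,0,0.0014,0.173,0.5],[0,0,0,0,0.0014,0.173,0.65],[0,0,0,0,0.0014,0.173,0.8],[0,0,0,0,0.0014,0.173,0.95],[0,0,0,0,0.0014,0.173,0.95],[0,0,0,0,0.0014,0.173,0.95]]], "squeeze": 15}}

```text
time_s: 13.8
ee_pos: [0.4431, -0.1249, 0.0119]
eef_rot: [-3.139, -0.001, 1.571]
force: [-2.3, 0.6, 3.3]
grip_width: 0.0277
```

Call:
{"method": "servo_tool", "body": {"moves": [[[0,0,0,0,0,0,0.95],[0,0,0,0,0,0,0.95],[0,0,0,0,0,0,0.95],[0,0,0,0,0,-0.01,0.95],[0,0,0,0,0,-0.04,0.95],[0,0,0,0,0,-0.09,0.95],[0,0,0,0,0,-0.14,0.95],[0,0,0,0,0,-0.17,0.95],[0,0,0,0,0,-0.17,0.95]]]}}

```text
time_s: 14.55
ee_pos: [0.4447, -0.1255, 0.1]
eef_rot: [3.139, 0.001, 1.571]
force: [0.1, 0.5, -1.0]
grip_width: 0.0278
```

```bash
python3 t.py  .605,.178,.095,90
```

```text
t 14.55 p [ 0.4447 -0.1255  0.1   ] rot [179.8   0.   90. ] F [ 0.1  0.5 -1. ] w 0.0278 q [-0.35  0.23  1.88  0.    1.03 -0.35]
.605,.178,.095,90 -> [0.002, 0.001, 0.0] [0.6068, 0.3208, 0.0103] rows 9
```

Call:
{"method": "servo_tool", "body": {"moves": [[[0,0,0,0.04,0.02,0,0.95],[0,0,0,0.1,0.05,0,0.95],[0,0,0,0.17,0.09,0,0.95],[0,0,0,0.24,0.13,0,0.95],[0,0,0,0.31,0.165,0,0.95],[0,0,0,0.38,0.2,0,0.95],[0,0,0,0.45,0.24,0,0.95],[0,0,0,0.51,0.27,0,0.95],[0,0,0,0.56,0.3,0,0.95],[0,0,0,0.59,0.315,0.01,0.95],[0,0,0,0.607,0.321,0.01,0.95],[0,0,0,0.607,0.321,0.01,0.95]]]}}

```text
time_s: 15.55
ee_pos: [0.6046, 0.1792, 0.0935]
eef_rot: [3.141, 0.001, 1.573]
force: [-0.7, 0.7, -1.1]
grip_width: 0.0273
```

```bash
python3 t.py  .605,.178,.0175,90;python3 -c "
from h import *
c=snap('scene','s8.png')"
```

```text
t 15.55 p [0.6046 0.1792 0.0935] rot [1.80e+02 1.00e-01 9.01e+01] F [-0.7  0.7 -1.1] w 0.0273 q [ 0.23  0.58  1.39 -0.    1.17  0.23]
.605,.178,.0175,90 -> [0.0, 0.001, 0.001] [-0.0023, 0.0007, 0.1521] rows 2
```

View pics/s8.png

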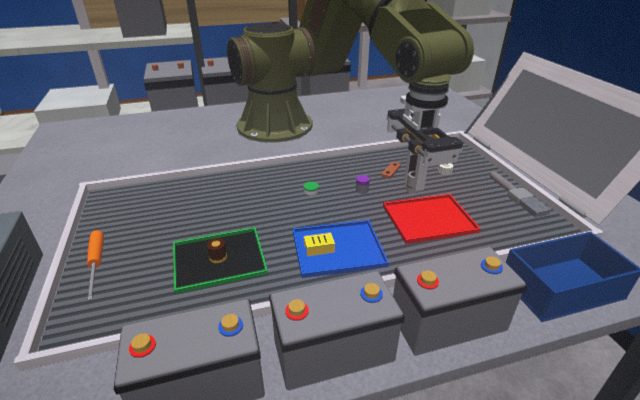

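The socket is held above the red tray's near right part at (416,183). I'll lower it.

Call:
{"method": "servo_tool", "body": {"moves": [[[0,0,0,-0.002,0,0.05,0.95],[0,0,0,-0.002,0,0.09,0.95],[0,0,0,-0.002,0,0.12,0.95],[0,0,0,-0.002,0,0.138,0.95],[0,0,0,-0.002,0,0.147,0.95],[0,0,0,-0.002,0,0.151,0.95],[0,0,0,-0.002,0,0.152,0.95],[0,0,0,-0.002,0,0.152,0.95]]]}}

```text
time_s: 16.27
ee_pos: [0.605, 0.1769, 0.0189]
eef_rot: [3.139, 0.001, 1.572]
force: [0.6, -0.3, -1.1]
grip_width: 0.0278
```

Call:
{"method": "servo_tool", "body": {"moves": [[[0,0,0,0,0,0.002,0.95],[0,0,0,0,0,0.004,0.95],[0,0,0,0,0,0.005,0.95],[0,0,0,0,0,0.005,0.95]]]}}

```text
time_s: 16.6
ee_pos: [0.605, 0.1769, 0.0165]
eef_rot: [3.139, 0.001, 1.572]
force: [0.0, -0.3, -1.6]
grip_width: 0.0275
```

Call:
{"method": "servo_tool", "body": {"moves": [[[0,0,0,0,0,0.001,0.95],[0,0,0,0,0,0.003,0.95],[0,0,0,0,0,0.003,0.95]]]}}

```text
time_s: 16.85
ee_pos: [0.6051, 0.177, 0.0159]
eef_rot: [3.139, 0.001, 1.572]
force: [-3.7, -1.7, 8.2]
grip_width: 0.0279
```

Call:
{"method": "servo_tool", "body": {"moves": [[[0,0,0,0,0,0,0.55],[0,0,0,0,0,0,0.45],[0,0,0,0,0,0,0.45],[0,0,0,0,0,0,0.45],[0,0,0,0,0,-0.01,0.45],[0,0,0,0,0,-0.04,0.45],[0,0,0,0,0,-0.09,0.45],[0,0,0,0,0,-0.15,0.45],[0,0,0,0,0,-0.18,0.45],[0,0,0,0,0,-0.18,0.45]]]}}

```text
time_s: 17.68
ee_pos: [0.6065, 0.1774, 0.1103]
eef_rot: [3.133, -0.0, 1.572]
force: [0.4, 0.0, 0.0]
grip_width: 0.0516
```

```bash
python3 t.py  .395,.2343,.1,132.8;  python3 -c "
from h import *
c=snap('scene','s9.png')"
```

```text
t 17.68 p [0.6065 0.1774 0.1103] rot [179.5  -0.   90.1] F [0.4 0.  0. ] w 0.0516 q [ 0.23  0.56  1.38 -0.    1.19  0.23]
.395,.2343,.1,132.8 -> [0.005, 0.002, -0.475] [0.1142, -0.423, 0.0169] rows 6
```

View pics/s9.png

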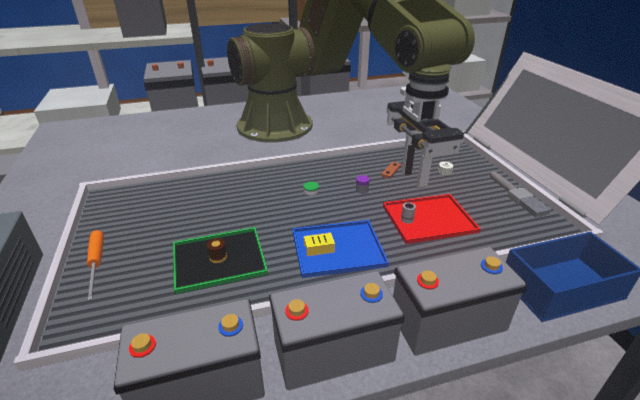

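The socket stands in the red tray at (408,212). Next is the busbar.

Call:
{"method": "servo_tool", "body": {"moves": [[[0.005,0.002,-0.475,0.1142,-0.423,0.017,0.4],[0.005,0.002,-0.475,0.1142,-0.423,0.017,0.4],[0.005,0.002,-0.475,0.1142,-0.423,0.017,0.4],[0.005,0.002,-0.475,0.1142,-0.423,0.017,0.4],[0.005,0.002,-0.475,0.1142,-0.423,0.017,0.4],[0.005,0.002,-0.475,0.1142,-0.423,0.017,0.4],[0.005,0.002,-0.475,0.1142,-0.423,0.017,0.4],[0.005,0.002,-0.475,0.1142,-0.423,0.017,0.4],[0.005,0.002,-0.475,0.1142,-0.423,0.017,0.4],[0.005,0.002,-0.475,0.1142,-0.423,0.017,0.4]]]}}

```text
time_s: 18.57
ee_pos: [0.395, 0.2337, 0.0977]
eef_rot: [-3.139, -0.002, 2.314]
force: [-0.2, 0.4, 0.8]
grip_width: 0.0564
```

```bash
python3 t.py  .395,.2343,.0085,132.8;  python3 -c "
from h import *
c=snap('scene','s10.png')"
```

```text
t 18.57 p [0.395  0.2337 0.0977] rot [-1.799e+02 -1.000e-01  1.326e+02] F [-0.2  0.4  0.8] w 0.0564 q [ 0.45  0.23  1.88  0.    1.03 -0.29]
.395,.2343,.0085,132.8 -> [-0.001, -0.001, -0.002] [0.0005, 0.0012, 0.1784] rows 3
```

View pics/s10.png

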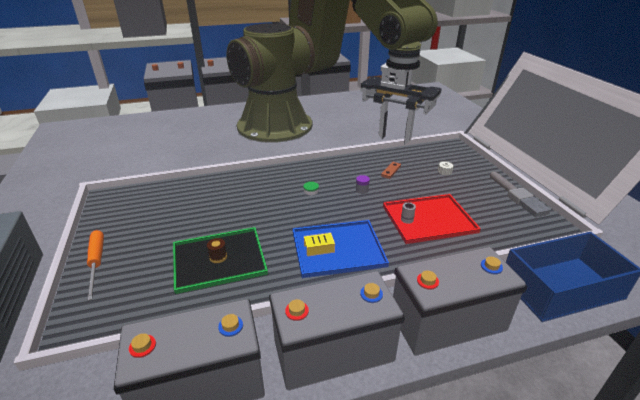

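The fingers straddle the busbar at (391,169). I'll descend and grip it.

Call:
{"method": "servo_tool", "body": {"moves": [[[0,0,0,0,0.001,0.06,0.4],[0,0,0,0,0.001,0.1,0.4],[0,0,0,0,0.001,0.13,0.4],[0,0,0,0,0.001,0.15,0.4],[0,0,0,0,0.001,0.165,0.4],[0,0,0,0,0.001,0.173,0.4],[0,0,0,0,0.001,0.178,0.4],[0,0,0,0,0.001,0.178,0.6],[0,0,0,0,0.001,0.178,0.7],[0,0,0,0,0.001,0.178,0.85],[0,0,0,0,0.001,0.178,0.95],[0,0,0,0,0.001,0.178,0.95]]], "squeeze": 25}}

```text
time_s: 19.62
ee_pos: [0.3952, 0.2341, 0.009]
eef_rot: [-3.14, -0.001, 2.315]
force: [-0.0, 0.6, 0.2]
grip_width: 0.0268
```

Call:
{"method": "servo_tool", "body": {"moves": [[[0,0,0,0,0,0,0.95],[0,0,0,0,0,0,0.95],[0,0,0,0,0,0,0.95],[0,0,0,0,0,-0.01,0.95],[0,0,0,0,0,-0.04,0.95],[0,0,0,0,0,-0.09,0.95],[0,0,0,0,0,-0.14,0.95],[0,0,0,0,0,-0.17,0.95],[0,0,0,0,0,-0.17,0.95]]]}}

```text
time_s: 20.37
ee_pos: [0.3967, 0.2348, 0.0972]
eef_rot: [3.138, 0.0, 2.315]
force: [-0.8, -0.2, -2.5]
grip_width: 0.025
```

```bash
python3 t.py  .612,.255,.09,87;  python3 -c "
from h import *
c=snap('scene','s11.png')"
```

```text
t 20.37 p [0.3967 0.2348 0.0972] rot [179.8   0.  132.6] F [-0.8 -0.2 -2.5] w 0.025 q [ 0.45  0.23  1.88  0.    1.02 -0.29]
.612,.255,.09,87 -> [0.002, -0.001, 0.507] [-0.2619, 0.3441, 0.0155] rows 7
```

View pics/s11.png

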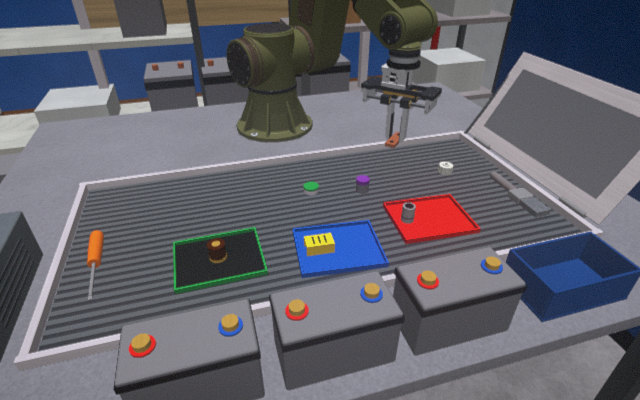

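The busbar is held level at (393,140). I'll carry it to the red tray.

Call:
{"method": "servo_tool", "body": {"moves": [[[0,0,0.05,-0.02,0.03,0,0.95],[0,0,0.1,-0.05,0.07,0,0.95],[0,0,0.16,-0.08,0.11,0,0.95],[0,0,0.22,-0.11,0.15,0,0.95],[0,0,0.28,-0.15,0.19,0,0.95],[0,0,0.34,-0.18,0.23,0,0.95],[0,0,0.4,-0.21,0.27,0,0.95],[0,0,0.45,-0.235,0.31,0,0.95],[0,0,0.49,-0.25,0.33,0.01,0.95],[0,0,0.507,-0.262,0.344,0.015,0.95],[0,0,0.507,-0.262,0.344,0.015,0.95],[0,0,0.507,-0.262,0.344,0.015,0.95]]]}}

```text
time_s: 21.42
ee_pos: [0.6105, 0.2543, 0.0858]
eef_rot: [-3.139, -0.0, 1.519]
force: [0.4, 0.3, -1.8]
grip_width: 0.0245
```

```bash
python3 t.py  .612,.255,.0155,87;  python3 -c "
from h import *
c=snap('scene','s12.png')"
```

```text
t 21.42 p [0.6105 0.2543 0.0858] rot [-179.9   -0.    87.1] F [ 0.4  0.3 -1.8] w 0.0245 q [0.34 0.66 1.29 0.   1.2  0.39]
.612,.255,.0155,87 -> [-0.001, -0.0, 0.001] [0.0016, 0.0033, 0.1406] rows 2
```

View pics/s12.png

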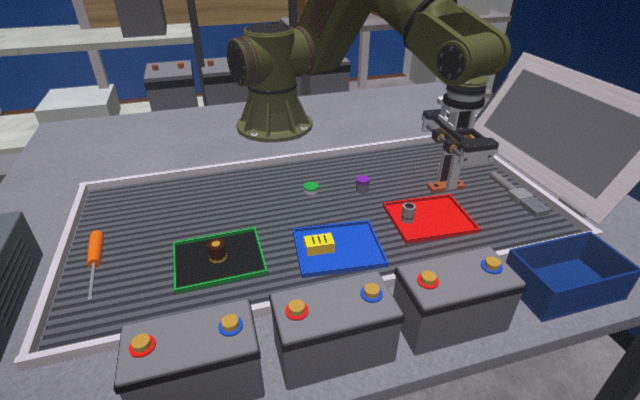

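The busbar is over the red tray at (447,186), clear of the socket. I'll lower it.

Call:
{"method": "servo_tool", "body": {"moves": [[[0,0,0,0.001,0.001,0.05,0.95],[0,0,0,0.001,0.001,0.09,0.95],[0,0,0,0.001,0.001,0.115,0.95],[0,0,0,0.001,0.001,0.128,0.95],[0,0,0,0.001,0.001,0.136,0.95],[0,0,0,0.001,0.001,0.14,0.95],[0,0,0,0.001,0.001,0.14,0.95],[0,0,0,0.001,0.001,0.142,0.95],[0,0,0,0.001,0.001,0.144,0.95],[0,0,0,0.001,0.001,0.144,0.95]]]}}

```text
time_s: 22.3
ee_pos: [0.611, 0.255, 0.0149]
eef_rot: [-3.141, -0.001, 1.52]
force: [1.0, -0.1, -2.7]
grip_width: 0.0246
```

Call:
{"method": "servo_tool", "body": {"moves": [[[0,0,0,0,0,0.001,0.95],[0,0,0,0,0,0.003,0.95],[0,0,0,0,0,0.003,0.95]]]}}

```text
time_s: 22.55
ee_pos: [0.6109, 0.2549, 0.0133]
eef_rot: [-3.141, -0.001, 1.52]
force: [0.4, 0.8, -2.0]
grip_width: 0.025
```

Call:
{"method": "servo_tool", "body": {"moves": [[[0,0,0,0,0,0.001,0.95],[0,0,0,0,0,0.002,0.95],[0,0,0,0,0,0.002,0.95]]]}}

```text
time_s: 22.8
ee_pos: [0.611, 0.255, 0.013]
eef_rot: [-3.141, -0.001, 1.52]
force: [-4.3, -1.0, 6.4]
grip_width: 0.025
```

Call:
{"method": "servo_tool", "body": {"moves": [[[0,0,0,0,0,0,0.6],[0,0,0,0,0,0,0.5],[0,0,0,0,0,0,0.5],[0,0,0,0,0,0,0.5],[0,0,0,0,0,-0.01,0.5],[0,0,0,0,0,-0.04,0.5],[0,0,0,0,0,-0.09,0.5],[0,0,0,0,0,-0.15,0.5],[0,0,0,0,0,-0.18,0.5],[0,0,0,0,0,-0.18,0.5]]]}}

```text
time_s: 23.63
ee_pos: [0.6127, 0.2555, 0.1077]
eef_rot: [3.136, -0.003, 1.52]
force: [0.1, -0.5, 0.2]
grip_width: 0.0467
```

```bash
python3 t.py  .437,.3703,.1,110;  python3 -c "
from h import *
c=snap('scene','s13.png')"
```

```text
t 23.63 p [0.6127 0.2555 0.1077] rot [179.7  -0.2  87.1] F [ 0.1 -0.5  0.2] w 0.0467 q [0.34 0.63 1.27 0.   1.23 0.39]
.437,.3703,.1,110 -> [0.004, -0.001, -0.255] [0.2114, -0.3626, 0.0143] rows 6
```

View pics/s13.png

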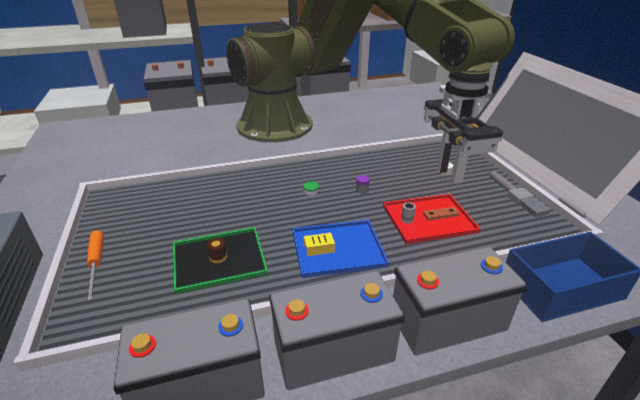

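The busbar lies flat in the red tray at (441,213). Next is the vent cap.

Call:
{"method": "servo_tool", "body": {"moves": [[[0.004,0,-0.255,0.211,-0.363,0.014,0.3],[0.004,0,-0.255,0.211,-0.363,0.014,0.3],[0.004,0,-0.255,0.211,-0.363,0.014,0.3],[0.004,0,-0.255,0.211,-0.363,0.014,0.3],[0.004,0,-0.255,0.211,-0.363,0.014,0.3],[0.004,0,-0.255,0.211,-0.363,0.014,0.3],[0.004,0,-0.255,0.211,-0.363,0.014,0.3],[0.004,0,-0.255,0.211,-0.363,0.014,0.3],[0.004,0,-0.255,0.211,-0.363,0.014,0.3]]]}}

```text
time_s: 24.43
ee_pos: [0.4368, 0.369, 0.0974]
eef_rot: [-3.138, -0.002, 1.919]
force: [0.4, -0.1, 0.2]
grip_width: 0.0658
```

```bash
python3 t.py  .437,.3703,.0105,110;  python3 -c "
from h import *
c=snap('scene','s14.png')"
```

```text
t 24.43 p [0.4368 0.369  0.0974] rot [-1.798e+02 -1.000e-01  1.100e+02] F [ 0.4 -0.1  0.2] w 0.0658 q [0.64 0.46 1.57 0.   1.12 0.29]
.437,.3703,.0105,110 -> [-0.002, -0.001, -0.0] [0.0019, 0.0019, 0.1738] rows 3
```

View pics/s14.png

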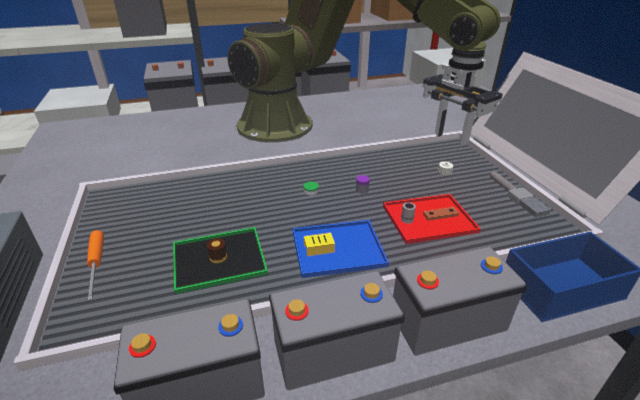

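The fingers straddle the cap (446,168) from above. I'll descend and grip it.

Call:
{"method": "servo_tool", "body": {"moves": [[[0,0,0,0.002,0.002,0.06,0.3],[0,0,0,0.002,0.002,0.1,0.3],[0,0,0,0.002,0.002,0.13,0.3],[0,0,0,0.002,0.002,0.15,0.3],[0,0,0,0.002,0.002,0.165,0.3],[0,0,0,0.002,0.002,0.173,0.3],[0,0,0,0.002,0.002,0.173,0.45],[0,0,0,0.002,0.002,0.173,0.6],[0,0,0,0.002,0.002,0.173,0.75],[0,0,0,0.002,0.002,0.173,0.9],[0,0,0,0.002,0.002,0.173,0.9],[0,0,0,0.002,0.002,0.173,0.9]]], "squeeze": 10}}

```text
time_s: 25.48
ee_pos: [0.4373, 0.3705, 0.0115]
eef_rot: [-3.139, -0.002, 1.919]
force: [-1.0, -0.6, 3.4]
grip_width: 0.0358
```

Call:
{"method": "servo_tool", "body": {"moves": [[[0,0,0,0,0,0,0.9],[0,0,0,0,0,0,0.9],[0,0,0,0,0,-0.01,0.9],[0,0,0,0,0,-0.04,0.9],[0,0,0,0,0,-0.09,0.9],[0,0,0,0,0,-0.14,0.9],[0,0,0,0,0,-0.18,0.9],[0,0,0,0,0,-0.18,0.9]]]}}

```text
time_s: 26.15
ee_pos: [0.4391, 0.3715, 0.106]
eef_rot: [3.138, -0.004, 1.919]
force: [0.5, -0.1, 0.3]
grip_width: 0.0358
```

```bash
python3 t.py  .645,.042,.1,90;  python3 -c "
from h import *
c=snap('scene','s15.png')"
```

```text
t 26.15 p [0.4391 0.3715 0.106 ] rot [179.8  -0.2 109.9] F [ 0.5 -0.1  0.3] w 0.0358 q [0.64 0.45 1.56 0.   1.13 0.29]
.645,.042,.1,90 -> [0.002, -0.003, 0.222] [-0.76, 0.1623, 0.0096] rows 10
```

View pics/s15.png

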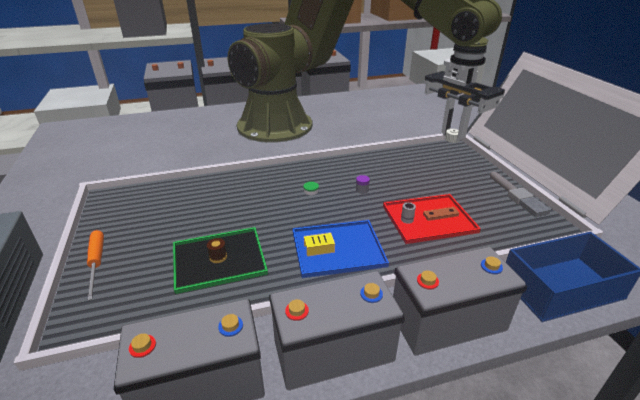

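The cap is held at (453,134). I'll carry it over to the blue tray.

Call:
{"method": "servo_tool", "body": {"moves": [[[0,0,0.02,-0.05,0.01,0,0.9],[0,0,0.04,-0.12,0.025,0,0.9],[0,0,0.06,-0.2,0.04,0,0.9],[0,0,0.09,-0.28,0.06,0,0.9],[0,0,0.11,-0.36,0.08,0,0.9],[0,0,0.13,-0.44,0.09,0,0.9],[0,0,0.15,-0.52,0.11,0,0.9],[0,0,0.18,-0.6,0.13,0,0.9],[0,0,0.2,-0.67,0.14,0,0.9],[0,0,0.22,-0.73,0.155,0,0.9],[0,0,0.222,-0.76,0.162,0.01,0.9],[0,0,0.222,-0.76,0.162,0.01,0.9]]]}}

```text
time_s: 27.2
ee_pos: [0.6443, 0.0387, 0.095]
eef_rot: [-3.139, -0.003, 1.568]
force: [-0.8, -0.2, -0.8]
grip_width: 0.0353
```

Call:
{"method": "servo_tool", "body": {"moves": [[[0,0,0,0,0,0,0.9]]]}}

```text
time_s: 27.28
ee_pos: [0.6438, 0.0391, 0.0938]
eef_rot: [-3.137, -0.003, 1.568]
force: [-0.5, 0.7, -0.3]
grip_width: 0.0359
```

```bash
python3 t.py  .645,.042,.017,90;  python3 -c "
from h import *
c=snap('scene','s16.png')"
```

```text
t 27.28 p [0.6438 0.0391 0.0938] rot [-179.7   -0.2   89.8] F [-0.5  0.7 -0.3] w 0.0359 q [0.   0.61 1.34 0.   1.2  0.  ]
.645,.042,.017,90 -> [-0.003, -0.002, -0.002] [0.0053, 0.0032, 0.1535] rows 2
```

View pics/s16.png

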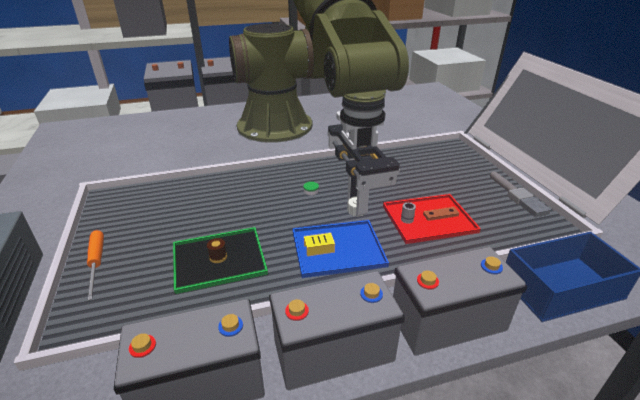

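The cap is above the blue tray at (358,205). I'll lower it.

Call:
{"method": "servo_tool", "body": {"moves": [[[-0.003,-0.002,0,0.005,0.002,0.05,0.9],[-0.003,-0.002,0,0.005,0.002,0.09,0.9],[-0.003,-0.002,0,0.005,0.002,0.12,0.9],[-0.003,-0.002,0,0.005,0.002,0.138,0.9],[-0.003,-0.002,0,0.005,0.002,0.147,0.9],[-0.003,-0.002,0,0.005,0.002,0.152,0.9],[-0.003,-0.002,0,0.005,0.002,0.154,0.9],[-0.003,-0.002,0,0.005,0.002,0.154,0.9],[-0.003,-0.002,0,0.005,0.002,0.154,0.9]]]}}

```text
time_s: 28.08
ee_pos: [0.6444, 0.0421, 0.0173]
eef_rot: [3.141, -0.0, 1.568]
force: [-0.1, -0.4, -0.7]
grip_width: 0.0355
```

Call:
{"method": "servo_tool", "body": {"moves": [[[0,0,0,0,0,0.001,0.9],[0,0,0,0,0,0.003,0.9],[0,0,0,0,0,0.003,0.9]]]}}

```text
time_s: 28.33
ee_pos: [0.6445, 0.042, 0.016]
eef_rot: [3.141, -0.0, 1.568]
force: [-0.6, -0.6, -1.0]
grip_width: 0.0357
```

Call:
{"method": "servo_tool", "body": {"moves": [[[0,0,0,0,0,0.001,0.9],[0,0,0,0,0,0.003,0.9],[0,0,0,0,0,0.003,0.9]]]}}

```text
time_s: 28.58
ee_pos: [0.6447, 0.042, 0.0152]
eef_rot: [3.14, -0.0, 1.568]
force: [-3.3, 0.2, 6.9]
grip_width: 0.0358
```

Contact is felt. I'll release, rise, and retract so the top camera sees everything.

Call:
{"method": "servo_tool", "body": {"moves": [[[0,0,0,0,0,0,0.55],[0,0,0,0,0,0,0.4],[0,0,0,0,0,0,0.4],[0,0,0,0,0,0,0.4],[0,0,0,0,0,-0.01,0.4],[0,0,0,0,0,-0.04,0.4],[0,0,0,0,0,-0.09,0.4],[0,0,0,0,0,-0.15,0.4],[0,0,0,0,0,-0.2,0.4],[0,0,0,0,0,-0.25,0.4],[0,0,0,0,0,-0.3,0.4],[0,0,0,0,0,-0.35,0.4]]]}}

```text
time_s: 29.58
ee_pos: [0.6442, 0.042, 0.1919]
eef_rot: [3.14, -0.0, 1.568]
force: [0.5, -0.4, -0.5]
grip_width: 0.0563
```

```bash
python3 t.py  .36,-.02,.25,90 .133,-.534,.25,30
```

```text
t 29.58 p [0.6442 0.042  0.1919] rot [179.9  -0.   89.9] F [ 0.5 -0.4 -0.5] w 0.0563 q [0.01 0.53 1.24 0.   1.38 0.01]
.36,-.02,.25,90 -> [0.001, -0.0, -0.002] [-0.1254, -0.568, -0.1171] rows 8
.133,-.534,.25,30 -> [0.001, -0.001, 0.665] [-1.1546, -1.0193, -0.1179] rows 19
```

Call:
{"method": "servo_tool", "body": {"moves": [[[0,0,0.1,-0.08,-0.05,-0.1,0.4],[0,0,0.2,-0.16,-0.09,-0.1,0.4],[0,0,0.3,-0.24,-0.13,-0.1,0.4],[0,0,0.4,-0.32,-0.18,-0.1,0.4],[0,0,0.5,-0.4,-0.23,-0.1,0.4],[0,0,0.5,-0.48,-0.3,-0.1,0.4],[0,0,0.5,-0.56,-0.36,-0.1,0.4],[0,0,0.5,-0.64,-0.42,-0.1,0.4],[0,0,0.5,-0.72,-0.48,-0.1,0.4],[0,0,0.5,-0.8,-0.53,-0.1,0.4],[0,0,0.5,-0.88,-0.58,-0.1,0.4],[0,0,0.5,-0.9,-0.6,-0.1,0.4]]]}}

```text
time_s: 30.58
ee_pos: [0.3751, -0.3616, 0.2421]
eef_rot: [3.14, -0.001, 0.783]
force: [1.0, -0.4, 0.6]
grip_width: 0.0564
```

```bash
python3 -c "
from h import *
c=snap('scene','s17.png');c=snap('top','t17.png')"
```

```text
(no output)
```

View pics/s17.png

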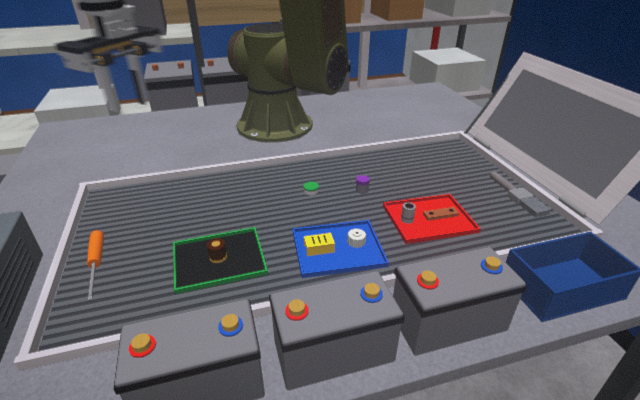

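View pics/t17.png

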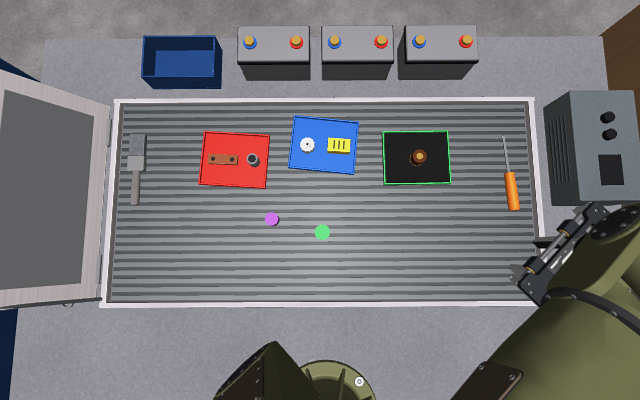

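The top view shows the busbar (223,159) and socket (253,159) in red. The cap (307,144) and guard (339,146) are in blue, and the fuse (419,157) is in green. The jar (272,219) and tin (322,232) are where they started. I'll let the arm settle and hand in.

Call:
{"method": "servo_tool", "body": {"moves": [[[0,0,0,0,0,0,0.4],[0,0,0,0,0,0,0.4],[0,0,0,0,0,0,0.4],[0,0,0,0,0,0,0.4]]]}}

```text
time_s: 31.02
ee_pos: [0.3743, -0.3631, 0.2418]
eef_rot: [3.14, -0.0, 0.779]
force: [0.3, 0.5, 0.9]
grip_width: 0.0566
```

```bash
python3 -c "
from h import *
o=get_obs();print(o['time_s'],o['force'],abs(o['joint_vel']).max());print(hand_in())"
```

```text
31.0167 [0.26362041 0.54761279 0.90112668] 0.0028729079286080404
the job is handed in; nothing more can be done
None
```

All five parts are sorted and the job is handed in at about 31 s of the 136 s allowed; no verdict was given. The busbar and socket are in the red tray, the guard and vent cap in the blue, and the fuse in the green. I lowered each part, the fuse included, until I felt the tray floor (under about 13 N) before opening the fingers.

In the last pictures from both cameras, all five parts are upright, flat and clear of the rims and of each other. The grease tin and the jar are at the same pixels as at the start. I checked final positions by eye in these pictures and from where I released each part, and did not measure them again against the limits. The arm was clear and still, and no check failed or disagreed.

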